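Reset the tripped cell interlock on a two-button pendant

TASK

The cell's interlock has tripped. On the yellow pendant, press the two blue reset buttons fully down together, one fingertip on each and leaving the red stop button between them alone, hold both down for three seconds and let them spring up; then press the white start button fully down and let go. Press only: leave the pendant lying where it is, do not pick it up or push it about, and do not disturb the other things on the bench.

Things in the scene. Friction and masses are not known exactly. Their poses are not given: they have to be found in the camera images.
- pendant_mid (a point): Centre of the top face of the yellow control pendant, 40 mm above the belt. The pendant is a loose box of about 0.9 kg, 72 mm (its x) by 160 mm (its y, the line of the buttons) by 40 mm high, lying flat on the blue belt in front of the robot; z up. Four round buttons stand in one row along its y: blue at y = -52 mm, red at -21 mm, blue at +10 mm, white at +58 mm from this point (all at x = 0).
- reset_l_top (a point): Centre of the top of the blue reset button nearer the white one: a round cap 26 mm in diameter, top 12 mm above the pendant's face (52 mm above the worktop) when up. The two blue buttons are 62 mm apart between centres; a thin white frame is printed round the pair.
- reset_r_top (a point): Centre of the top of the other blue reset button (at the pendant's end), same size.
- stop_top (a point): Centre of the top of the red stop button, half-way between the two blue ones: a cap 22 mm in diameter that stands 18 mm above the face, 6 mm higher than the blue caps. Must not be pressed. From the centre of a blue cap to the near edge of the red one is 20 mm.
- start_top (a point): Centre of the top of the white start button: 26 mm in diameter, top 12 mm above the face, 48 mm from the nearer blue one.
- reset_l (a joint): Travel of that blue button in m: 0 up, 0.008 fully down. Spring return; each button of the pendant needs about 0.8 N to begin to move and 3 N at the bottom (the blue pair together 6 N).
- reset_r (a joint): Travel of the other blue button, 0 up to 0.008 m fully down.
- start (a joint): Travel of the white button, 0 up to 0.008 m fully down.
- stop (a joint): Travel of the red button, 0 up to 0.008 m fully down.
- bolt: Bystander: a dark hex bolt, 69 mm long, 24 mm high, lying on the worktop in front of the pendant. Origin under its middle.
- nut: Bystander: a bright hex nut, 22 mm wide and 10 mm high, lying in front of the pendant. Origin under its middle.
- spanner_13: Bystander: a steel spanner, 193 mm long, 8 mm high, on the dark bench to the right. Origin under its middle.
- caliper: Bystander: a caliper, 225 mm long, 18 mm high, on the dark bench to the right. Origin under its middle.
- corner_bracket_0: Bystander: a cast corner bracket, 42 mm each way, on the dark bench to the right. Origin under its middle.

How it is judged:
By the outcome, as a careful person would: the job done as asked, in the order asked, and still so for the second after the job is handed in, with the robot touching nothing.
It also fails if it takes over 42 s, if anything falls off the work surface, if the arm or the gripper's body presses on something with over 40 N, if the wrist force passes 120 N, or if a joint passes its speed limit or range.

ROBOT

A 6-joint arm with a two-finger parallel gripper is mounted at the origin on a cart in front of the work surface, level with it; the furniture and walls round the work are solid. World frame = base frame: x ahead of the robot, y to its left, z up, the work surface at z = 0. Lengths are in m, angles in rad, forces in N, time in s.
With the tool pointing down it reaches from about 0.325 to 0.775 m from the base axis. Payload 5.5 kg.
Tool frame: the origin (TCP) lies on the centre line of the jaws, within the pads' length; the fingertips stand 19 mm ahead of it and the grasp point (between the pads) is the TCP; z points along the fingers, y is the line along which they close (so a half turn about z gives the same grasp; the last joint's range is limited). The gripper opens to 88 mm and grips with 3 to 60 N. Pads are 20 mm wide; open, the fingers measure 115 mm over their backs; the gripper's body (75 mm by 178 mm) begins 61 mm behind the grasp point.
Start: joints at [1.229, 0.091, 1.231, -0, 1.82, -0.057], TCP at [0.169, 0.576, 0.242] pointing down, gripper open.
Joint ranges: [-2.87, 2.87], [-0.86, 2.18], [0.17, 2.46], [-1.51, 4.65], [0.06, 2.69], [-2.65, 2.65]. Speed limits (rad/s): [2.57, 2.57, 3.01, 3.14, 3.14, 3.14].

INTERFACE

Orientations are given as a unit quaternion [w, x, y, z].
In Python, from cell import env gives the robot as it stands.
- The arm moves only by the shell command python3 -m pendant 'ROWS' [OPENING]. ROWS is text: rows parted by semicolons, each of 6 numbers parted by spaces: the shift along the tool's x, y, z normalised to -1 to 1, where 1 is 0.5 m, then the turn, a rotation vector about the tool's x, y, z normalised to -1 to 1, where 1 is 45 degrees. A call has 1 to 12 rows; each row is the pose to reach, as a shift and turn from the pose commanded when the call began, along the tool's axes at that moment; what a row does not reach only later rows make up. A row lasts 1/10 s, in which the tool goes at most 50 mm and 8.59 degrees, less where a joint would pass 70% of its speed; a pose out of reach is approached as far as the arm can. A call with a number of a shift or a turn outside -1 to 1 is refused whole. A call with a gripper value outside its range is refused whole. OPENING is the gripper command: -1 is fully open, 1 is shut, values between are in proportion, set as the call begins (- or left out, the last holds). The fingers move at their own pace and stop on an object; the grip force is fixed at half the most. Time passes only in rows, so rows that repeat a pose let the fingers close. It gives the time, the measured TCP pose, the force, the opening and the grip force at its end, in the units of the state.
- env.state(): the state, without advancing time (a new reading comes with each control period).
- env.capture(name): name is "scene" or "top" or "wrist"; returns the picture (384x512x3 uint8, red, green, blue); there is no depth.
- env.camera_model(name): a dict with "fx", "fy", "cx", "cy" (pixels), "origin" and "rotation" of the camera in the world; the wrist camera has in their place "hand_eye" (4x4, takes a point from camera to tool coordinates, whose origin is the TCP and whose axes are the flange's). Camera axes: x right, y down, z forward; pixel columns grow to the right and rows downward; lengths in m; the calibration is good to about 2 mm. A picture is of the moment at which its call begins: read the wrist's pose just before it. camera_model takes no time and is no camera call.
- env.close_job(): hands the job in; it is judged then, once.
The state is a dict: "time": time; "joint_positions": joint angles; "joint_vel": joint speeds; "tau": joint torques, N m; "tcp_pos": TCP position; "orientation": TCP orientation; "wrist_force": force on the tool from outside, world axes, zero at the start; "torque": the same for the moment, N m; "opening": finger opening in m; "gripper_force": force on a finger pad.
Only numpy, scipy, OpenCV 4.12 (cv2) and the standard library are available. Lean on these libraries where they do the work, as an engineer would, in place of code of your own. Each camera call takes 0.05 s, during which the arm holds its last target. There are 200 camera calls.

## Working session

There is one attempt and no reset: what is moved stays moved. The work goes in short steps, Python scripts to look and compute and a shell command to move; the robot and the scene stay as the last step left them, time stands still between calls to the robot, and variables do not carry over. Pictures are saved under pics/ and viewed, at most 10 in all, crops included, and the job is handed in when it is done.

```bash
mkdir -p pics; ls
python3 - <<'E'
from cell import env
import cv2,numpy as np
s=env.state();print(s)
for n in("top","scene"):
    i=env.capture(n);cv2.imwrite(f"pics/{n}0.png",i[:,:,::-1]);m=env.camera_model(n);print(n,m)
print(env.camera_model("wrist"))
E
```

```text
pics
{'time': 0.0, 'joint_positions': array([ 1.22928329e+00,  9.18521255e-02,  1.23185467e+00, -2.59952875e-05,
        1.81979225e+00, -5.66912238e-02]), 'joint_vel': array([ 0.00168214, -0.00104791, -0.00056396,  0.0007661 , -0.00019781,
        0.00205391]), 'tau': array([-1.17849624e-03, -4.46447825e+01, -4.06452405e+01,  6.96671661e-02,
        2.91737012e-02, -1.62697570e-04]), 'tcp_pos': array([0.16851192, 0.57558767, 0.2405285 ]), 'orientation': array([-1.76180777e-04,  1.41933120e-01,  9.89875791e-01, -9.36856121e-04]), 'wrist_force': array([ 0.41782837,  0.84137297, -0.09199814]), 'torque': array([-0.03636534,  0.0267875 ,  0.03945495]), 'gripper_force': 0.0, 'opening': 0.08774588559972595}
top {'fx': 382.8429125214991, 'fy': 382.8429125214991, 'cx': 255.54485213116246, 'cy': 186.18956095389524, 'origin': array([ 0.27767671, -0.05967294,  0.94374347]), 'rotation': array([ 0.06986045, -0.64843907,  0.75349089, -0.08305277])}
scene {'fx': 350.1427850242433, 'fy': 350.1427850242433, 'cx': 252.38648280526493, 'cy': 189.58503845204106, 'origin': array([-0.08284924, -0.54845836,  0.57018526]), 'rotation': array([-0.41799512,  0.80789795, -0.36604816,  0.19644267])}
{'fx': 294.3530479576443, 'fy': 294.3530479576443, 'cx': 256.16979985861525, 'cy': 192.0579857307979, 'hand_eye': array([[ 3.06189457e-05, -9.60753624e-01, -2.77403086e-01,
         7.57485864e-02],
       [ 9.99999857e-01,  1.77328716e-04, -5.03780498e-04,
        -3.61980874e-04],
       [ 5.33200472e-04, -2.77403031e-01,  9.60753493e-01,
        -1.44146096e-01],
       [ 0.00000000e+00,  0.00000000e+00,  0.00000000e+00,
         1.00000000e+00]])}
```

View pics/top0.png

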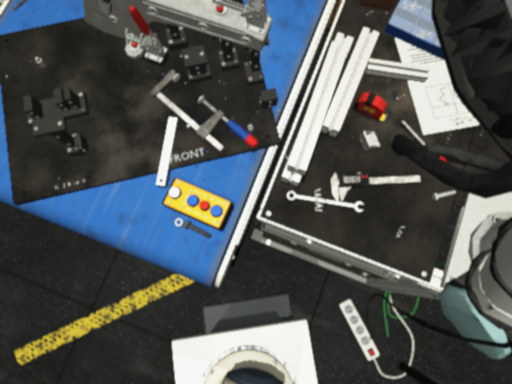

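View pics/scene0.png

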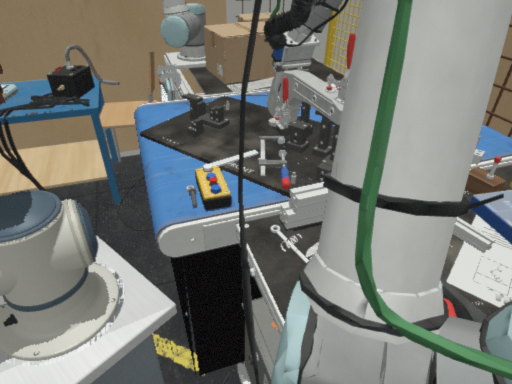

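The top view shows the pendant near (197,203): white (174,192), blue (193,200), red (205,206), blue (216,211). The nut is at (179,222) and the bolt at (196,229). I'll locate these in world coordinates.

```bash
cat > h.py <<'E'
from cell import env
import cv2,numpy as np
from scipy.spatial.transform import Rotation as R
def rot(q): return R.from_quat(np.roll(q,-1)).as_matrix()
def cam(name,s):
    m=env.camera_model(name)
    if 'hand_eye' in m:
        H=m['hand_eye'];T=rot(s['orientation'])
        return m,T@H[:3,:3],T@H[:3,3]+s['tcp_pos']
    return m,rot(m['rotation']),np.array(m['origin'])
def ray(c,u,v,z):
    m,Rm,o=c
    d=Rm@np.array([(u-m['cx'])/m['fx'],(v-m['cy'])/m['fy'],1]);return o+d*(z-o[2])/d[2]
def blobs(img,box,z=.052,c=None):
    x0,y0,x1,y1=box;hsv=cv2.cvtColor(img,cv2.COLOR_RGB2HSV)
    ms={'blue':cv2.inRange(hsv,(95,110,60),(130,255,255)),'red':cv2.inRange(hsv,(0,130,60),(8,255,255))|cv2.inRange(hsv,(170,130,60),(180,255,255)),
        'white':cv2.inRange(hsv,(0,0,150),(180,70,255)),'yellow':cv2.inRange(hsv,(15,120,90),(35,255,255))}
    for k,m in ms.items():
        n,_,st,ce=cv2.connectedComponentsWithStats(m[y0:y1,x0:x1])
        for i in range(1,n):
            if st[i,4]>12:
                u,v=ce[i]+[x0,y0];zz={'red':.058,'yellow':.04}.get(k,z)
                print(k,st[i,4],st[i,2:4],(u.round(1),v.round(1)),ray(c,u,v,zz).round(4))
E
python3 - <<'E'
from h import *
i=cv2.imread('pics/top0.png')[:,:,::-1].copy();blobs(i,(160,174,235,232),c=cam('top',env.state()))
E
```

```text
blue 1993 [75 58] (np.float64(197.8), np.float64(200.5)) [0.4583 0.0491 0.052 ]
blue 82 [10 10] (np.float64(192.4), np.float64(200.2)) [0.4608 0.0614 0.052 ]
blue 85 [11 10] (np.float64(216.1), np.float64(210.5)) [0.4281 0.0093 0.052 ]
red 62 [9 9] (np.float64(204.1), np.float64(205.2)) [0.4438 0.035  0.058 ]
white 78 [ 7 13] (np.float64(162.7), np.float64(179.4)) [0.5216 0.1261 0.052 ]
white 109 [12 11] (np.float64(173.8), np.float64(191.8)) [0.4875 0.103  0.052 ]
white 55 [9 9] (np.float64(178.6), np.float64(222.0)) [0.4142 0.0992 0.052 ]
yellow 1255 [68 50] (np.float64(196.8), np.float64(203.4)) [0.454  0.0537 0.04  ]
```

```bash
python3 -m pendant '-0.2 -0.21 0 0 0 0.1; -0.833 -0.883 0.1 0 0 0.356; -0.833 -0.883 0.1 0 0 0.356; -0.833 -0.883 0.1 0 0 0.356; -0.833 -0.883 0.1 0 0 0.356; -0.833 -0.883 0.1 0 0 0.356; -0.833 -0.883 0.1 0 0 0.356; -0.833 -0.883 0.1 0 0 0.356; -0.833 -0.883 0.1 0 0 0.356; -0.833 -0.883 0.1 0 0 0.356; -0.833 -0.883 0.1 0 0 0.356; -0.833 -0.883 0.1 0 0 0.356' -0.1
python3 - <<'E'
from h import *
s=env.state();print(s['tcp_pos'],s['orientation'],s['joint_vel'].round(2))
E
```

```text
time: 1.3
tcp_pos: [0.4404, 0.0412, 0.1921]
orientation: [0.0, 0.279, 0.96, 0.0]
wrist_force: [0.5, 0.4, 0.5]
opening: 0.0485
gripper_force: 0.0
[0.4404443  0.04121139 0.19210086] [7.67145629e-05 2.78567040e-01 9.60416777e-01 1.18044374e-04] [-1.05  0.46 -0.27  0.   -0.19 -1.04]
```

```bash
python3 -m pendant '0 0 0 0 0 0; 0 0 0 0 0 0; 0 0 0 0 0 0; 0 0 0 0 0 0'
python3 - <<'E'
from h import *
s=env.state();i=env.capture('wrist');cv2.imwrite('pics/w1.png',i[:,:,::-1])
print(s['tcp_pos'],s['orientation'],s['joint_vel'].round(2),s['wrist_force'])
blobs(i,(0,0,512,384),c=cam('wrist',s))
E
```

```text
time: 1.7
tcp_pos: [0.4398, 0.0446, 0.1927]
orientation: [0.0, 0.277, 0.961, 0.0]
wrist_force: [-0.3, 0.1, 0.7]
opening: 0.0482
gripper_force: 0.0
[0.43977474 0.04461402 0.19269037] [1.48275780e-04 2.77328287e-01 9.60775190e-01 1.83839673e-04] [ 0.01 -0.   -0.   -0.   -0.   -0.  ] [-0.32030644  0.10517215  0.72385839]
blue 46137 [328 234] (np.float64(355.3), np.float64(93.9)) [0.4143 0.1679 0.052 ]
blue 49 [7 8] (np.float64(297.9), np.float64(129.8)) [0.4143 0.1071 0.052 ]
blue 502 [26 25] (np.float64(224.6), np.float64(190.6)) [0.427  0.0147 0.052 ]
blue 493 [25 25] (np.float64(285.1), np.float64(190.7)) [0.4595 0.0662 0.052 ]
blue 5493 [102  77] (np.float64(252.2), np.float64(253.0)) [0.5005 0.0009 0.052 ]
blue 942 [52 27] (np.float64(262.3), np.float64(346.0)) [ 0.6099 -0.0544  0.052 ]
red 27 [7 6] (np.float64(38.0), np.float64(71.6)) [ 0.2477 -0.0622  0.058 ]
red 325 [22 20] (np.float64(254.9), np.float64(192.5)) [0.4435 0.0404 0.058 ]
red 1039 [40 67] (np.float64(189.5), np.float64(260.1)) [ 0.4695 -0.0578  0.058 ]
red 1033 [40 66] (np.float64(322.6), np.float64(259.7)) [0.5441 
[... 3569 characters left out ...]
oat64(284.7)) [ 0.4103 -0.2153  0.052 ]
white 38 [ 6 10] (np.float64(195.8), np.float64(326.6)) [ 0.5455 -0.1051  0.052 ]
white 64 [13  7] (np.float64(294.6), np.float64(355.3)) [ 0.6422 -0.0288  0.052 ]
yellow 527 [42 21] (np.float64(326.1), np.float64(9.6)) [0.3383 0.1817 0.04  ]
yellow 4370 [146  67] (np.float64(285.9), np.float64(181.6)) [0.455  0.0711 0.04  ]
yellow 1864 [91 41] (np.float64(255.2), np.float64(188.2)) [0.444  0.0403 0.04  ]
yellow 557 [21 59] (np.float64(158.7), np.float64(307.3)) [ 0.5068 -0.1344  0.04  ]
yellow 572 [20 59] (np.float64(353.7), np.float64(307.3)) [0.6298 0.061  0.04  ]
yellow 4305 [330  18] (np.float64(328.0), np.float64(362.4)) [ 0.6856 -0.0035  0.04  ]
```

View pics/w1.png

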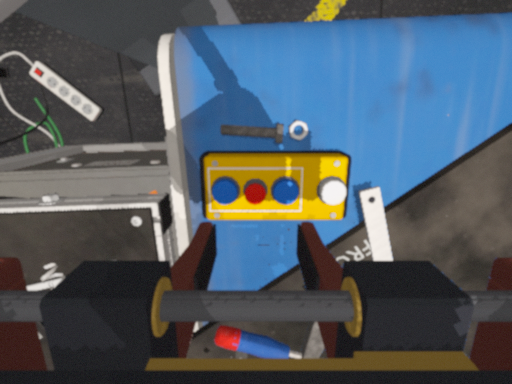

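The wrist view shows the pendant square to the jaws. The blues are at (225,191) and (285,191), red at (255,192), white at (333,192), with the fingers straddling them. I'll go lower and re-measure, because the top and wrist cameras differ by 5 mm in y.

```bash
python3 -m pendant '-0.011 -0.004 0.05 0 0 0; -0.011 -0.004 0.12 0 0 0; -0.011 -0.004 0.17 0 0 0; -0.011 -0.004 0.185 0 0 0; -0.011 -0.004 0.185 0 0 0; -0.011 -0.004 0.185 0 0 0; -0.011 -0.004 0.185 0 0 0'
python3 - <<'E'
from h import *
s=env.state();i=env.capture('wrist');cv2.imwrite('pics/w2.png',i[:,:,::-1]);c=cam('wrist',s)
print(s['tcp_pos'],s['orientation'],s['joint_vel'].round(2),s['wrist_force'])
T=rot(s['orientation']);m=env.camera_model('wrist');H=np.linalg.inv(m['hand_eye'])
for p in [(-.01,-.0242,.019),(-.01,.0242,.019),(.01,-.0242,.019),(.01,.0242,.019),(0,-.031,.019),(0,.031,.019)]:
    q=H[:3,:3]@p+H[:3,3];print('tip',p,m['fx']*q[0]/q[2]+m['cx'],m['fy']*q[1]/q[2]+m['cy'])
blobs(i,(170,100,370,300),c=c)
E
```

```text
time: 2.45
tcp_pos: [0.4446, 0.0389, 0.1019]
orientation: [0.001, 0.278, 0.961, 0.0]
wrist_force: [0.7, -0.2, -0.2]
opening: 0.0481
gripper_force: 0.0
[0.4445964  0.0388778  0.10192219] [1.47928197e-03 2.78238124e-01 9.60510883e-01 4.49058632e-04] [-0.  0.  0. -0. -0. -0.] [ 0.65125294 -0.21173233 -0.18393997]
tip (-0.01, -0.0242, 0.019) 217.27149668017398 252.40204180358234
tip (-0.01, 0.0242, 0.019) 296.195997365846 252.42400505315283
tip (0.01, -0.0242, 0.019) 216.03853594369008 221.99248692187794
tip (0.01, 0.0242, 0.019) 297.46706682383143 222.0109742842228
tip (0, -0.031, 0.019) 205.40465477841084 237.43183238460853
tip (0, 0.031, 0.019) 308.08506433944524 237.45781668253187
blue 9847 [200  96] (np.float64(266.1), np.float64(129.3)) [0.3957 0.0771 0.052 ]
blue 100 [10 12] (np.float64(316.5), np.float64(128.5)) [0.4127 0.1048 0.052 ]
blue 903 [36 37] (np.float64(215.6), np.float64(213.9)) [0.4263 0.0165 0.052 ]
blue 887 [37 36] (np.float64(299.8), np.float64(213.5)) [0.4576 0.0665 0.052 ]
blue 3313 [101  36] (np.float64(256.2), np.float64(273.1)) [0.4812 0.0154 0.052 ]
blue 271 
[... 656 characters left out ...]
4(365.8), np.float64(247.4)) [0.5059 0.0939 0.052 ]
white 26 [26  2] (np.float64(345.5), np.float64(253.0)) [0.5021 0.0794 0.052 ]
white 61 [61  1] (np.float64(265.0), np.float64(254.0)) [0.4713 0.0293 0.052 ]
yellow 6268 [186  93] (np.float64(299.6), np.float64(190.5)) [0.4469 0.0745 0.04  ]
yellow 3052 [130  56] (np.float64(257.2), np.float64(205.5)) [0.4401 0.0423 0.04  ]
yellow 18 [3 9] (np.float64(195.8), np.float64(226.1)) [ 0.4292 -0.0055  0.04  ]
yellow 34 [ 5 14] (np.float64(318.2), np.float64(229.0)) [0.4806 0.0713 0.04  ]
yellow 807 [83 11] (np.float64(256.8), np.float64(248.1)) [0.4692 0.0235 0.04  ]
yellow 219 [18 22] (np.float64(350.9), np.float64(287.8)) [0.5397 0.0687 0.04  ]
```

View pics/w2.png

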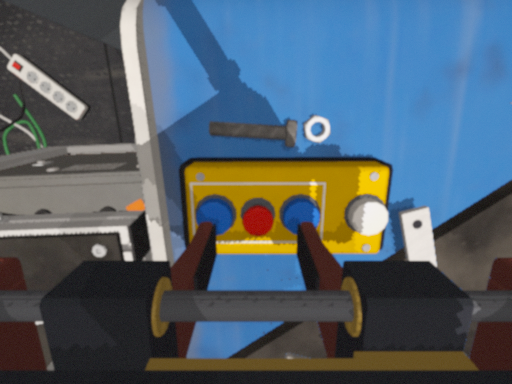

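Red is unoccluded at (258,220) and gives (0.4437, 0.0403), the same as the first wrist reading. The fingertips at (213,222) and (301,222) match their projection. Next I'll trim sideways, widen slightly and come down to just above the caps.

```bash
python3 -m pendant '0.003 0.002 0 0 0 0; 0.003 0.002 0 0 0 0; 0.003 0.002 0.03 0 0 0; 0.003 0.002 0.05 0 0 0; 0.003 0.002 0.05 0 0 0; 0.003 0.002 0.05 0 0 0; 0.003 0.002 0.05 0 0 0' -0.23
python3 - <<'E'
from h import *
s=env.state();i=env.capture('wrist');c=cam('wrist',s)
cv2.imwrite('pics/w3.png',cv2.resize(i[180:330,170:390],None,fx=3,fy=3)[:,:,::-1])
print(s['tcp_pos'],s['orientation'],s['wrist_force'])
blobs(i,(190,190,330,290),c=c)
E
```

```text
time: 3.2
tcp_pos: [0.443, 0.0403, 0.075]
orientation: [0.0, 0.279, 0.96, 0.0]
wrist_force: [0.6, -0.2, 0.4]
opening: 0.0539
gripper_force: 0.0
[0.44300949 0.04026087 0.07503062] [1.02922441e-05 2.78510987e-01 9.60433043e-01 1.52345075e-05] [ 0.63417867 -0.19088263  0.42720679]
blue 756 [40 41] (np.float64(215.0), np.float64(231.0)) [0.4272 0.0199 0.052 ]
blue 719 [41 40] (np.float64(300.7), np.float64(230.0)) [0.4548 0.0648 0.052 ]
blue 1411 [113  14] (np.float64(255.9), np.float64(283.1)) [0.4716 0.0215 0.052 ]
red 302 [16 36] (np.float64(196.0), np.float64(237.8)) [0.423 0.01  0.058]
red 937 [35 34] (np.float64(257.4), np.float64(239.4)) [0.4435 0.0404 0.058 ]
red 530 [23 65] (np.float64(320.4), np.float64(247.0)) [0.468  0.0698 0.058 ]
white 345 [140   3] (np.float64(261.2), np.float64(197.2)) [0.424  0.0554 0.052 ]
white 178 [76  3] (np.float64(249.4), np.float64(262.1)) [0.4565 0.0262 0.052 ]
white 64 [64  1] (np.float64(274.5), np.float64(275.0)) [0.473  0.0349 0.052 ]
white 16 [16  1] (np.float64(219.5), np.float64(276.0)) [0.4546 0.0045 0.052 ]
yellow 807 [140   6] (np.float64(262.1), np.float64(192.5)) [0.4249 0.0557 0.04  ]
yellow 3603 [140  62] (np.float64(259.4), np.float64(221.8)) [0.4408 0.0437 0.04  ]
yellow 1101 [103  12] (np.float64(256.1), np.float64(269.1)) [0.469  0.0233 0.04  ]
```

View pics/w3.png

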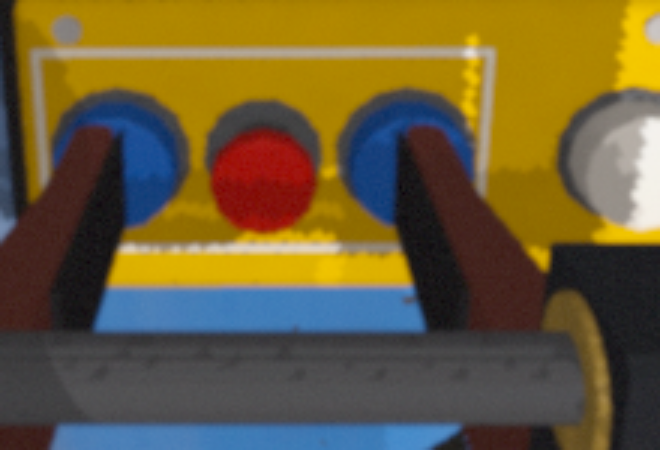

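Both fingertips sit over the middles of the blue caps, at crop (95,130) and (425,130), and stay well clear of red. I'll press in steps and read the force.

```bash
python3 -m pendant '0 0 0.008 0 0 0; 0 0 0.014 0 0 0; 0 0 0.02 0 0 0; 0 0 0.024 0 0 0; 0 0 0.024 0 0 0; 0 0 0.024 0 0 0'; python3 -c "
from h import *
i=env.capture('wrist');cv2.imwrite('pics/w4.png',i[:,:,::-1])"
```

```text
time: 3.85
tcp_pos: [0.4435, 0.0403, 0.0638]
orientation: [0.001, 0.278, 0.96, 0.0]
wrist_force: [0.4, -0.1, 4.9]
opening: 0.0541
gripper_force: 2.7
```

```bash
python3 -m pendant '0 0 0.003 0 0 0; 0 0 0.003 0 0 0; 0 0 0.003 0 0 0'
```

```text
time: 4.2
tcp_pos: [0.4436, 0.0403, 0.0632]
orientation: [0.001, 0.278, 0.96, 0.0]
wrist_force: [-2.1, 0.6, 9.6]
opening: 0.0537
gripper_force: 5.3
```

```bash
python3 -m pendant '0 0 0.003 0 0 0; 0 0 0.003 0 0 0; 0 0 0.003 0 0 0'
python3 - <<'E'
from h import *
print(env.state()['torque'])
i=env.capture('wrist');cv2.imwrite('pics/w5.png',i[:,:,::-1]);
cv2.imwrite('pics/w5c.png',cv2.resize(i[180:330,170:390],None,fx=3,fy=3)[:,:,::-1])
E
```

```text
time: 4.5
tcp_pos: [0.4436, 0.0403, 0.0631]
orientation: [0.001, 0.278, 0.96, 0.0]
wrist_force: [-5.4, -0.8, 18.9]
opening: 0.0543
gripper_force: 9.1
[-0.0846742   1.20081489  0.00841473]
```

View pics/w5c.png

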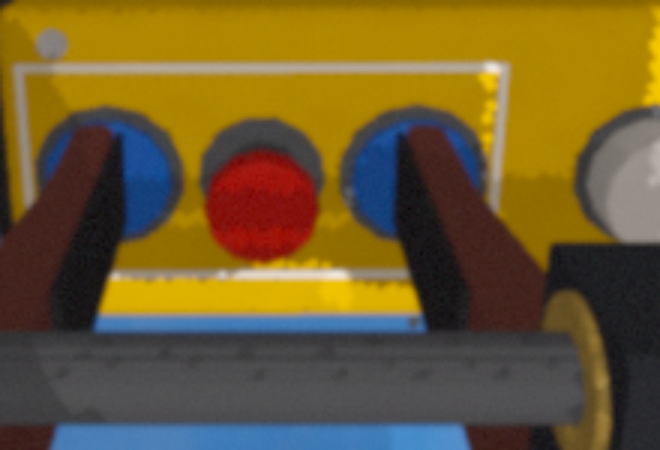

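Both blue caps are down, red stands free between the fingers, and 19 N shared almost evenly means both are bottomed. Now I'll hold for more than three seconds.

```bash
Z='hold'; python3 -m pendant '0 0 0 0 0 0; 0 0 0 0 0 0; 0 0 0 0 0 0; 0 0 0 0 0 0; 0 0 0 0 0 0; 0 0 0 0 0 0; 0 0 0 0 0 0; 0 0 0 0 0 0; 0 0 0 0 0 0; 0 0 0 0 0 0; 0 0 0 0 0 0; 0 0 0 0 0 0'; python3 -m pendant '0 0 0 0 0 0; 0 0 0 0 0 0; 0 0 0 0 0 0; 0 0 0 0 0 0; 0 0 0 0 0 0; 0 0 0 0 0 0; 0 0 0 0 0 0; 0 0 0 0 0 0; 0 0 0 0 0 0; 0 0 0 0 0 0; 0 0 0 0 0 0; 0 0 0 0 0 0'; python3 -m pendant '0 0 0 0 0 0; 0 0 0 0 0 0; 0 0 0 0 0 0; 0 0 0 0 0 0; 0 0 0 0 0 0; 0 0 0 0 0 0; 0 0 0 0 0 0; 0 0 0 0 0 0; 0 0 0 0 0 0; 0 0 0 0 0 0; 0 0 0 0 0 0; 0 0 0 0 0 0'
```

```text
time: 5.75
tcp_pos: [0.4436, 0.0403, 0.0631]
orientation: [0.001, 0.278, 0.96, 0.0]
wrist_force: [-5.7, -0.8, 17.6]
opening: 0.054
gripper_force: 9.1
time: 6.95
tcp_pos: [0.4436, 0.0403, 0.0631]
orientation: [0.001, 0.278, 0.96, 0.0]
wrist_force: [-6.4, 0.1, 18.3]
opening: 0.0537
gripper_force: 9.1
time: 8.15
tcp_pos: [0.4436, 0.0403, 0.0631]
orientation: [0.001, 0.278, 0.96, 0.0]
wrist_force: [-6.0, -0.1, 18.1]
opening: 0.0541
gripper_force: 9.1
```

```bash
python3 -m pendant '0 0 -0.02 0 0 0; 0 0 -0.06 0 0 0; 0 0 -0.12 0 0 0; 0 0 -0.154 0 0 0; 0 0 -0.154 0 0 0; 0 0 -0.154 0 0 0; 0 0 -0.154 0 0 0'; python3 -m pendant '0 0.05 0 0 0 0; 0 0.11 0 0 0 0; 0 0.158 0 0 0 0; 0 0.158 0 0 0 0; 0 0.158 0 0 0 0; 0 0.158 0 0 0 0; 0 0.158 0 0 0 0; 0 0.158 0 0 0 0; 0 0.158 0 0 0 0; 0 0.158 0 0 0 0' 1
python3 - <<'E'
from h import *
s=env.state();i=env.capture('wrist');c=cam('wrist',s)
cv2.imwrite('pics/w6.png',i[:,:,::-1])
print(s['tcp_pos'],s['orientation'],s['wrist_force'])
blobs(i,(120,160,310,260),c=c)
E
```

```text
time: 8.85
tcp_pos: [0.4422, 0.0403, 0.1351]
orientation: [-0.001, 0.278, 0.96, -0.0]
wrist_force: [0.7, 0.4, -1.1]
opening: 0.0539
gripper_force: 0.0
time: 9.85
tcp_pos: [0.4852, 0.1068, 0.1371]
orientation: [0.0, 0.279, 0.96, 0.0]
wrist_force: [0.5, -0.5, -0.8]
opening: -0.0
gripper_force: 0.0
[0.48518538 0.10680039 0.13713265] [1.59823004e-04 2.78651610e-01 9.60392238e-01 6.48723864e-05] [ 0.47018161 -0.50335402 -0.78016743]
blue 2183 [36 94] (np.float64(292.1), np.float64(202.2)) [0.5001 0.1317 0.052 ]
blue 603 [24 31] (np.float64(129.8), np.float64(203.1)) [0.4296 0.019  0.052 ]
blue 780 [31 32] (np.float64(200.0), np.float64(203.2)) [0.4604 0.0675 0.052 ]
blue 2465 [119  22] (np.float64(177.9), np.float64(248.6)) [0.4838 0.0277 0.052 ]
blue 65 [ 3 22] (np.float64(256.0), np.float64(248.7)) [0.5197 0.0843 0.052 ]
red 549 [29 26] (np.float64(159.8), np.float64(206.1)) [0.4442 0.041  0.058 ]
red 462 [20 37] (np.float64(245.1), np.float64(242.8)) [0.5077 0.0812 0.058 ]
red 462 [20 37] (np.float64(267.3), np.float64(243.0)) [0.5178 0.0966 0.058 ]
white 117 [64 13] (np.float64(198.1), np.float64(176.5)) [0.4413 0.0793 0.052 ]
white 60 [ 7 39] (np.float64(221.0), np.float64(211.9)) [0.4759 0.0778 0.052 ]
white 694 [30 29] (np.float64(257.4), np.float64(204.7)) [0.4867 0.1066 0.052 ]
white 307 [11 49] (np.float64(305.4), np.float64(218.5)) [0.5183 0.1339 0.052 ]
white 78 [40  2] (np.float64(139.1), np.float64(226.5)) [0.4499 0.0124 0.052 ]
white 25 [5 6] (np.float64(121.7), np.float64(231.8)) [ 0.4458 -0.003   0.052 ]
white 56 [56  1] (np.float64(147.5), np.float64(237.0)) [0.4612 0.0124 0.052 ]
white 29 [29  1] (np.float64(223.0), np.float64(237.0)) [0.4955 0.0665 0.052 ]
yellow 5051 [157  77] (np.float64(211.4), np.float64(191.6)) [0.4592 0.0776 0.04  ]
yellow 2323 [101  49] (np.float64(171.5), np.float64(198.7)) [0.4461 0.0451 0.04  ]
```

View pics/w6.png

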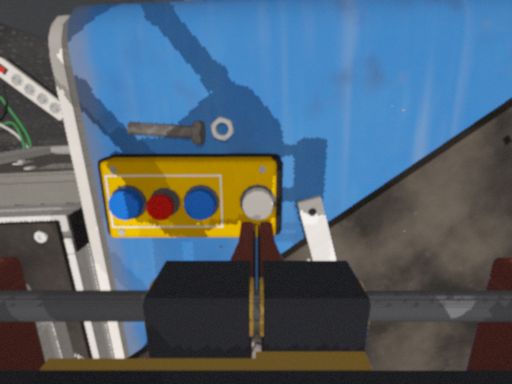

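The pendant has not moved and both blues are up. White is at (257,205), giving (0.4867, 0.1066), and the shut jaws are aligned with it. Pressing white now.

```bash
python3 -m pendant '-0.002 0 0.05 0 0 0; -0.002 0 0.1 0 0 0; -0.002 0 0.12 0 0 0; -0.002 0 0.13 0 0 0; -0.002 0 0.137 0 0 0; -0.002 0 0.143 0 0 0; -0.002 0 0.147 0 0 0; -0.002 0 0.15 0 0 0; -0.002 0 0.15 0 0 0; -0.002 0 0.15 0 0 0'
```

```text
time: 10.9
tcp_pos: [0.4866, 0.1066, 0.0633]
orientation: [0.001, 0.278, 0.96, 0.0]
wrist_force: [-1.7, -0.0, 5.4]
opening: 0.0008
gripper_force: 2.7
```

```bash
python3 -m pendant '0 0 0.002 0 0 0; 0 0 0.003 0 0 0; 0 0 0.003 0 0 0; 0 0 0.003 0 0 0; 0 0 0.003 0 0 0'
```

```text
time: 11.4
tcp_pos: [0.4866, 0.1066, 0.0631]
orientation: [0.001, 0.278, 0.96, 0.0]
wrist_force: [-5.1, -0.3, 12.0]
opening: -0.0
gripper_force: 6.0
```

White has bottomed: the force rose to 12 N with no further travel. Lifting off and checking.

```bash
python3 -m pendant '0 0 -0.02 0 0 0; 0 0 -0.06 0 0 0; 0 0 -0.14 0 0 0; 0 0 -0.2 0 0 0; 0 0 -0.2 0 0 0; 0 0 -0.2 0 0 0; 0 0 -0.2 0 0 0; 0 0 -0.2 0 0 0'
python3 - <<'E'
from h import *
s=env.state();i=env.capture('wrist');c=cam('wrist',s)
cv2.imwrite('pics/w7.png',i[:,:,::-1]);print(s['wrist_force'])
blobs(i,(140,185,310,225),c=c)
E
```

```text
time: 12.2
tcp_pos: [0.4854, 0.1064, 0.1587]
orientation: [-0.001, 0.278, 0.96, -0.001]
wrist_force: [-0.2, -0.4, 0.4]
opening: 0.0002
gripper_force: 0.0
[-0.21688581 -0.41954863  0.37365025]
blue 255 [13 24] (np.float64(145.0), np.float64(196.1)) [0.4324 0.022  0.052 ]
blue 617 [29 25] (np.float64(204.9), np.float64(196.3)) [0.4611 0.067  0.052 ]
blue 805 [33 40] (np.float64(289.6), np.float64(203.7)) [0.5073 0.1273 0.052 ]
red 464 [26 24] (np.float64(168.2), np.float64(198.0)) [0.4443 0.041  0.058 ]
red 13 [9 2] (np.float64(246.8), np.float64(223.7)) [0.5011 0.0859 0.058 ]
red 14 [9 2] (np.float64(265.4), np.float64(223.6)) [0.5099 0.0999 0.058 ]
white 589 [28 26] (np.float64(258.0), np.float64(197.1)) [0.487  0.1067 0.052 ]
white 311 [14 32] (np.float64(303.5), np.float64(208.4)) [0.5179 0.1356 0.052 ]
white 32 [11 10] (np.float64(221.8), np.float64(216.0)) [0.4846 0.0692 0.052 ]
white 49 [25  2] (np.float64(151.8), np.float64(217.5)) [0.4517 0.0145 0.052 ]
white 14 [11  2] (np.float64(206.4), np.float64(217.2)) [0.4781 0.0567 0.052 ]
yellow 57 [11  9] (np.float64(156.3), np.float64(187.8)) [0.4322 0.0299 0.04  ]
yellow 899 [84 32] (np.float64(183.8), np.float64(208.1)) [0.4618 0.0396 0.04  ]
yellow 1694 [136  40] (np.float64(226.0), np.float64(212.7)) [0.4869 0.0708 0.04  ]
yellow 19 [5 6] (np.float64(273.6), np.float64(186.8)) [0.4894 0.1222 0.04  ]
```

View pics/w7.png

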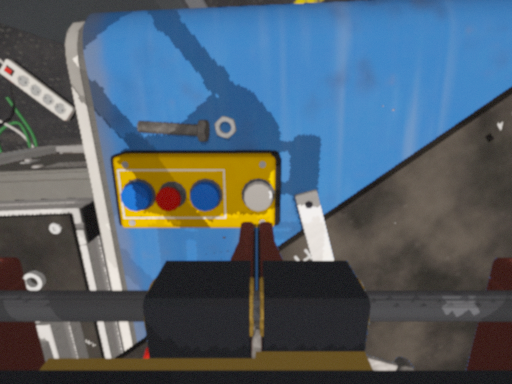

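All four buttons are up (white at (258,197)), and the pendant, bolt and nut have not moved. The gripper is clear.

```bash
python3 -c "
from cell import env
print(env.close_job())"
```

```text
the job is handed in; nothing more can be done
None
```

I pressed both blue reset buttons to the bottom together, held them about 3.6 s and let them spring up, then pressed white start fully down and released it; red stop was not touched, the pendant, bolt and nut did not move, and I handed the job in at about 12 s.

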